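# Stop the tubing pump and hold its head open for threading

## Robot

A 6-joint arm with a two-finger parallel gripper is mounted at the origin on the work surface. World frame = base frame: x ahead of the robot, y to its left, z up, the work surface at z = 0. Lengths are in mm, angles in rad, forces in N, time in s.
With the tool pointing down it reaches from about 400 to 825 mm from the base axis. Payload 7 kg.
Tool frame: the origin (TCP) lies at the very end of the fingers, on their centre line; the grasp point (between the pads) lies 19 mm behind it; z points along the fingers, y is the direction in which the jaws open and shut (so a half turn about z gives the same grasp; the last joint's range is limited). The gripper opens to 88 mm and grips with 3 to 60 N. Pads are 19 mm wide; open, the fingers measure 130 mm over their backs; the gripper's body (78 mm by 193 mm) begins 47 mm behind the grasp point.
Start: joints at [1.56, 0.359, 0.012, 0, -1.224, -0.288], TCP at [198.711, 645.065, 226.561] pointing down, gripper open.
Joint ranges: [-3.07, 3.07], [-1.43, 2.12], [-1.02, 1.25], [-3.03, 1.67], [-3.05, -0], [-3.03, 3.03]. Speed limits (rad/s): [2.39, 2.39, 3.01, 3.14, 3.14, 3.14].

## Interface

Orientations are given as a unit quaternion [x, y, z, w].
In Python, from plant import bot gives the robot as it stands. Calls block until the motion is done:
- bot.move_ptp(position, orientation): joint-space move of the TCP to a pose.
- bot.line_to(position, velocity=150, ori=None): straight line of the TCP; ori=None keeps the orientation; velocity is the mean speed in mm/s.
- bot.move_joints(angles): joint-space move.
- bot.move_gripper(opening, force=None): finger opening in mm; force is the grip in N (None keeps the last); returns when the fingers have stopped.
- bot.pause(seconds).
- bot.solve_ik(position, orientation): joint angles nearest the present ones, or None.
- bot.read_state(): the state.
- bot.camera(name): name is "side" or "top"; returns the picture (480x640x3 uint8, red, green, blue); there is no depth.
- bot.get_calibration(name): a dict with "fx", "fy", "cx", "cy" (pixels), "distortion" ([k1, k2, p1, p2, k3] as OpenCV has them; the pictures are not rectified), "view" (4x4, takes a point from world to camera coordinates). Camera axes: x right, y up, looking along -z (the intrinsics and any distortion apply to the point x, -y, -z); pixel columns grow to the right and rows downward; lengths in mm; the calibration is good to about 2 mm. A picture is of the moment at which its call begins. get_calibration takes no time and is no camera call.
A pose or a line that the arm cannot do raises bot.Unreachable and nothing moves.
- bot.close_job(): hands the job in, once; it reports no verdict.
The state is a dict: "t": time; "joint_pos": joint angles; "qvel": joint speeds; "tau": joint torques, N m; "tcp_pos": TCP position; "eef_rot": TCP orientation; "contact_force": force on the tool from outside, world axes, zero at the start; "moment": the same for the moment, N m; "width": finger opening in mm.
Only numpy, scipy, OpenCV 4.12 (cv2) and the standard library are available. Lean on these libraries where they do the work, as an engineer would, in place of code of your own. Each camera call takes 0.05 s, during which the arm holds its last target. There are 200 camera calls.

## Task

I am about to thread a new tube through the bench tubing pump: first press down the sprung speed knob on top of its case and, keeping it down, turn it anticlockwise all the way back to its zero stop, then let it spring up again. Only then swing the cam lever on the pump head up by its hand grip until it stands straight up, to the point where the cam lifts the clamp bed highest and not past it. Finish while still holding the lever there, because its spring shuts the head as soon as it is let go, and leave the flask, the bottle and the tube rack standing where they are.

Things in the scene. Friction and masses are not known exactly. Their poses are not given: they have to be found in the camera images.
- pump: Bench tubing pump, fixed: white case 190 x 150 x 115 mm high (x -105 to +85, y +-75 mm in its frame). Origin on the bench under the case; its x axis points to the side with the metal pump head, away from the robot. Head: x 100 to 138 mm, 90 mm wide, up to 173 mm high. Knob axis at x -5, y 0 mm; lever pivot axis at y 0, z 140 mm, the lever's steel rod (9 mm) at x 134 mm.
- knob_grip (a point): Centre of the grip bar (42 long, 14 wide, 32 mm high; top 11.5 mm above this point) of the black speed knob, 158 mm above the bench; its skirt, 44 mm across, tops out 20.5 mm below this point. x axis along the bar to the pale pointer line, z up; moves with the knob. At zero the pointer is turned 45 degrees clockwise, seen from above, from the pump's x axis (long first scale mark).
- knob_press (a joint): How far the knob is pressed down: 0 up, 0.007 m at the bottom. A spring pushes it up (10 N at the top, 16 N at the bottom). While it is up, a notched crown locks it against turning (one notch every 0.39 rad); pressed 5 mm or more it turns freely.
- knob_turn (a joint): Turn of the speed knob in rad: 0 at the zero end stop, where it also has a notch, growing clockwise seen from above (starts in the notch at 0.79 or 1.18). Turn anticlockwise to bring it back to 0.
- lever_grip (a point): Centre of the black hand grip on the end of the cam lever: a bar 16 mm across and 44 mm long, level and parallel to the lever's pivot axis, sticking out forward from the lever's end and free to revolve on its pin. It circles the pivot at 95 mm. Shut, the lever points to the pump's -y side, 8 degrees above level, the grip about 153 mm above the bench with free space round and beneath it.
- lever_pivot (a point): Point on the cam lever's pivot axis, level with the middle of the hand grip's length (163 mm ahead of the pump's origin, 140 mm high); its x axis is the pivot axis (level, along the pump's x axis). Fixed to the pump.
- lever (a joint): Swing of the cam lever in rad: 0 shut (against its stop); it grows as the hand grip swings up and over from the pump's -y side towards its +y side; 1.43 with the lever straight up, where the bed is lifted highest; end stop at 2.03, where the bed has sunk again. A spring pulls it back to 0 from everywhere: 3 to 4 N at the hand grip.
- bed (a joint): Lift of the steel clamp bed over the rollers: 0 shut, 0.0069 m at the highest, driven by the lever's eccentric.
- flask: Bystander: stoppered amber conical flask, 84 mm across, 143 mm high, origin under its centre. Leave alone.
- bottle: Bystander: capped glass bottle, 70 mm across, 140 mm high, origin under its centre. Leave alone.
- tube_rack: Bystander: white rack with capped tubes, 150 x 62 x 96 mm high, origin under its centre. Leave alone.

How it is judged:
By the outcome, as a careful person would: the job done as asked, in the order asked, and still so for the second after the job is handed in, while the arm keeps its last pose, push and grip.
It also fails if it takes over 51 s, if anything falls off the work surface, if the arm or the gripper's body presses on something with over 40 N, if the wrist force passes 120 N, or if a joint passes its speed limit or range.

## Working session

There is one attempt and no reset: what is moved stays moved. The work goes in short steps, each a Python script; the robot and the scene stay as the last script left them, time stands still between calls to the robot, and variables do not carry over. Pictures are saved under pics/ and viewed, about 8 in all and at most 12, crops included, and the job is handed in when it is done.

```bash
ls; mkdir -p pics; python3 - <<'E'
from plant import bot
import cv2,numpy as np
for n in("side","top"):
    im=bot.camera(n); cv2.imwrite(f"pics/{n}0.png",im[:,:,::-1]); c=bot.get_calibration(n)
    print(n,{k:(np.round(v,4).tolist()) for k,v in c.items()})
s=bot.read_state();print(s["t"],s["eef_rot"],s["contact_force"],s["width"])
E
```

```text
pics
side {'fx': 447.3243, 'fy': 447.3243, 'cx': 312.7491, 'cy': 245.6952, 'distortion': [-0.0224, 0.0, 0.0, 0.0, 0.0], 'view': [[0.9492, -0.3146, 0.0057, -496.2512], [0.2045, 0.6307, 0.7486, -218.5261], [-0.2391, -0.7094, 0.663, -677.9487], [0.0, 0.0, 0.0, 1.0]]}
top {'fx': 463.2371, 'fy': 463.2371, 'cx': 322.3822, 'cy': 247.1737, 'distortion': [0.0226, 0.0, 0.0, 0.0, 0.0], 'view': [[-0.0102, -0.9999, 0.0081, 21.8239], [0.972, -0.008, 0.2347, -535.8695], [-0.2346, 0.0103, 0.972, -854.4394], [0.0, 0.0, 0.0, 1.0]]}
0.1 [ 9.88853129e-01 -1.48892378e-01 -5.06907081e-05  7.39315768e-04] [ 0.15314336  0.24404769 -0.00995074] 87.90309111137003
```

View pics/top0.png

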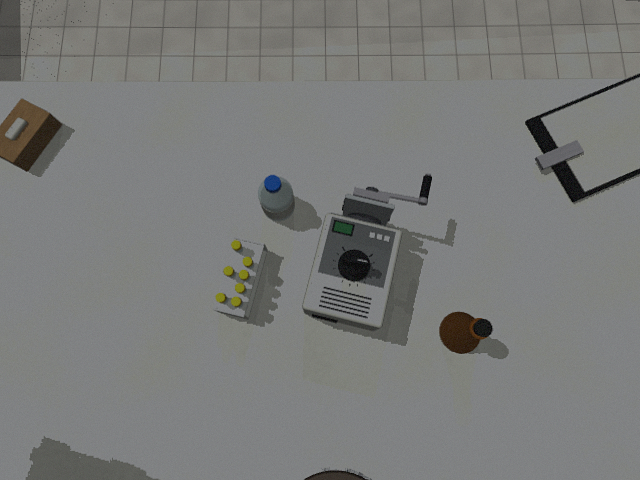

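View pics/side0.png

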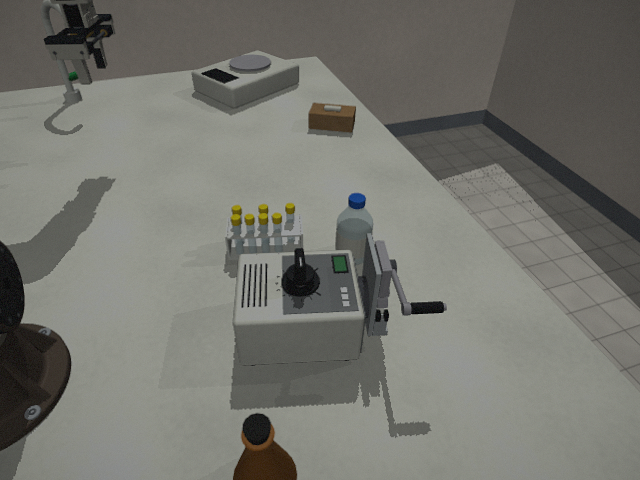

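```bash
python3 - <<'E'
import cv2,numpy as np
t=cv2.imread("pics/top0.png")[160:340,290:450]; s=cv2.imread("pics/side0.png")[220:380,220:460]
cv2.imwrite("pics/tc.png",cv2.resize(t,None,fx=3.3333,fy=3.3333,interpolation=cv2.INTER_CUBIC))
cv2.imwrite("pics/sc.png",cv2.resize(s,None,fx=3.3333,fy=3.3333,interpolation=cv2.INTER_CUBIC))
E
```

```text
(no output)
```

View pics/tc.png

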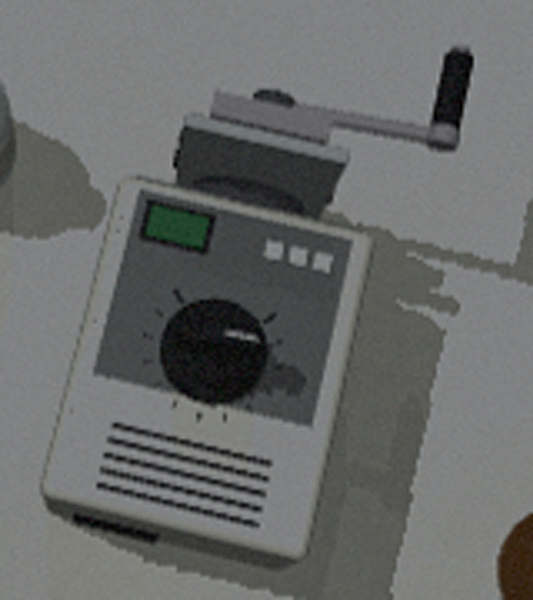

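View pics/sc.png

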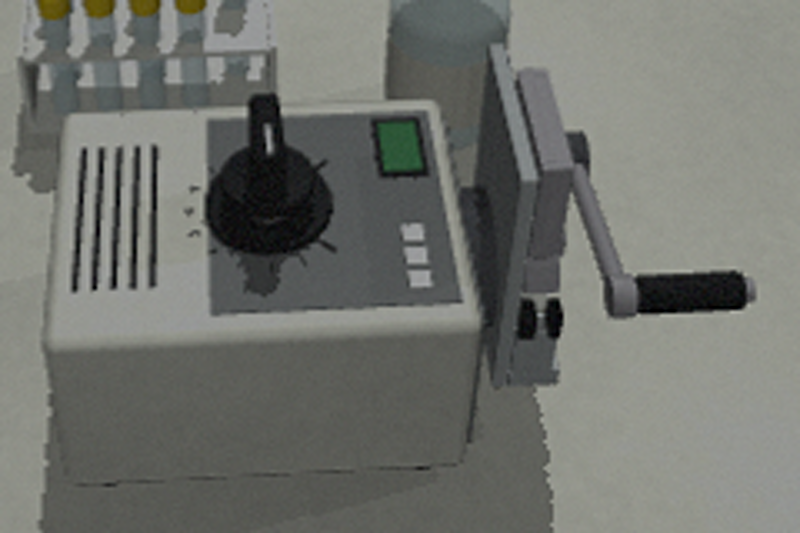

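```bash
cat > h.py <<'E'
import numpy as np,cv2
from plant import bot
from scipy.spatial.transform import Rotation as R
def proj(n,P):
    c=bot.get_calibration(n);V=np.array(c["view"]);P=np.atleast_2d(P)
    q=(P@V[:3,:3].T+V[:3,3])*[1,-1,-1]
    K=np.array([[c["fx"],0,c["cx"]],[0,c["fy"],c["cy"]],[0,0,1]])
    return cv2.projectPoints(q,np.zeros(3),np.zeros(3),K,np.array(c["distortion"]))[0][:,0]
E
python3 - <<'E'
from h import *
from scipy.optimize import least_squares
z=115
pts={"top":[((119,176),(85,75,z)),((374,232),(85,-75,z)),((42,497),(-105,75,z)),((303,560),(-105,-75,z)),
 ((460,50),(187,-94.1,153.2)),((440,128),(141,-94.1,153.2))],
"side":[((65,112),(-105,75,z)),((437,100),(85,75,z)),((483,325),(85,-75,z)),((47,348),(-105,-75,z)),((468,465),(85,-75,0)),
 ((745,290),(185,-94.1,153.2)),((637,295),(141,-94.1,153.2))]}
off={"top":(290,160),"side":(220,220)}
obs={n:np.array([(np.array(p[0])+.5)/3.3333-.5+off[n] for p in pts[n]]) for n in pts}
mod={n:np.array([p[1] for p in pts[n]],float) for n in pts}
W=lambda q,M:M@R.from_euler('z',q[2]).as_matrix().T+[q[0],q[1],0]
for ns in (("top","side"),("top",),("side",)):
    f=lambda q:np.concatenate([(proj(n,W(q,mod[n]))-obs[n]).ravel() for n in ns])
    r=least_squares(f,[560,-50,-.2],x_scale=[100,100,1],loss='soft_l1')
    print(ns,r.x.round(4),np.degrees(r.x[2]));
    if len(ns)==2: print(f(r.x).reshape(-1,2).round(1)); q=r.x
for a in(-90,-112.5):
    c=np.cos(np.radians(a));s=np.sin(np.radians(a))
    L=np.array([[-5+d*c,d*s,169.5] for d in(5,20)])
    for n in off: print(a,n,((proj(n,W(q,L))-off[n]+.5)*3.3333).round(0).tolist())
print(W(q,np.array([[-5,0,0],[163,0,0],[163,-94.1,0]])))
E
```

```text
('top', 'side') [ 4.934632e+02 -4.001730e+01 -2.490000e-01] -14.268866012416435
[[-0.4 -1.4]
 [ 0.4 -0.1]
 [-2.  -0.4]
 [ 0.8  0.7]
 [-0.8 -0.2]
 [ 0.5 -0.8]
 [-1.6 -0.5]
 [ 0.6 -1.9]
 [ 0.9  0.3]
 [-1.9  0.3]
 [-0.7  4.3]
 [-0.2 -0.2]
 [ 0.3 -0. ]]
('top',) [ 4.927867e+02 -4.027120e+01 -2.479000e-01] -14.200839967564775
('side',) [ 4.940475e+02 -3.975330e+01 -2.501000e-01] -14.329857122968523
-90 top [[228.0, 334.0], [256.0, 341.0]]
-90 side [[268.0, 132.0], [269.0, 156.0]]
-112.5 top [[227.0, 338.0], [250.0, 355.0]]
-112.5 side [[263.0, 132.0], [251.0, 154.0]]
[[ 488.61740949  -38.78493234    0.        ]
 [ 651.43457677  -80.19229928    0.        ]
 [ 628.24152184 -171.38929595    0.        ]]
```

```bash
cat >> h.py <<'E'
PX,PY,YAW=493.46,-40.02,-.249
def W(p): return R.from_euler('z',YAW).apply(p)+[PX,PY,0]
def down(a): return (R.from_euler('z',a)*R.from_euler('x',np.pi)).as_quat()
def st(tag=""):
    s=bot.read_state();print(tag,round(s["t"],2),np.round(s["tcp_pos"],1),"F",np.round(s["contact_force"],1),"M",np.round(s["moment"],2),"w",round(s["width"],1),"j6",round(s["joint_pos"][5],3));return s
E
python3 - <<'E'
from h import *
k=W([-5,0,0])
for a in(YAW+np.pi/2,YAW-np.pi/2):
    for d in (0,np.pi/4):print(a,d,bot.solve_ik(k+[0,0,141],down(a+d)))
g=W([163,-94.1,134])
for a in(YAW,YAW+np.pi):print(bot.solve_ik(g,down(a)),bot.solve_ik(W([163,0,216]),down(a)))
E
```

```text
1.3217963267948964 0 [ 0.32283498  0.13121919 -0.50697298  0.         -0.93260416  2.56975768]
1.3217963267948964 0.7853981633974483 [ 0.32283498  0.13121919 -0.50697298  0.         -0.93260416 -2.92802947]
-1.8197963267948967 0 [ 0.32283498  0.13121919 -0.50697298  0.         -0.93260416 -0.57183498]
-1.8197963267948967 0.7853981633974483 [ 0.32283498  0.13121919 -0.50697298  0.         -0.93260416  0.21356319]
[ 3.26436562e-02  3.88416817e-01 -1.64692951e-01  4.44089210e-16
 -1.01768656e+00  1.28915267e+00] [ 1.74069628e-01  3.34641390e-01 -4.77484529e-02  4.44089210e-16
 -1.18840648e+00  1.14772670e+00]
[ 3.26436562e-02  3.88416817e-01 -1.64692951e-01 -4.44089210e-16
 -1.01768656e+00 -1.85243998e+00] [ 1.74069628e-01  3.34641390e-01 -4.77484529e-02 -4.44089210e-16
 -1.18840648e+00 -1.99386595e+00]
```

```bash
python3 - <<'E'
from h import *
k=W([-5,0,0]);a=YAW-np.pi/2
bot.move_ptp(k+[0,0,230],down(a)); bot.move_gripper(40)
bot.line_to(k+[0,0,150],120); st("above")
z=150
while z>140:
    z-=2; bot.line_to(k+[0,0,z],40); s=st(z)
    if abs(s["contact_force"][2])>4: break
bot.move_gripper(0,40); st("grip")
cv2.imwrite("pics/g.png",cv2.resize(bot.camera("side")[180:380,200:460,::-1],None,fx=3,fy=3))
E
```

```text
above 4.49 [489.1 -38.8 150.6] F [0.2 0.2 0.5] M [ 0.11 -0.06 -0.  ] w 40.0 j6 -0.572
148 4.74 [488.9 -38.7 148.5] F [ 1.1 -0.9  0.6] M [ 0.05 -0.11  0.06] w 40.2 j6 -0.572
146 4.99 [488.6 -38.8 146. ] F [-0.   0.2 -0.4] M [ 0.1  -0.06 -0.  ] w 40.1 j6 -0.572
144 5.24 [488.5 -38.8 143.8] F [ 0.5 -0.7  0.1] M [ 0.09 -0.09  0.01] w 39.7 j6 -0.572
142 5.49 [488.5 -38.8 141.8] F [0.5 0.5 0.1] M [ 0.11 -0.08  0.01] w 40.1 j6 -0.572
140 5.74 [488.5 -38.8 139.9] F [ 0.6  0.3 -0.2] M [ 0.12 -0.07  0.01] w 39.6 j6 -0.572
grip 6.29 [488.5 -38.7 140.1] F [-1.3  1.2  1.4] M [0.46 0.46 0.01] w 13.9 j6 -0.572
```

View pics/g.png

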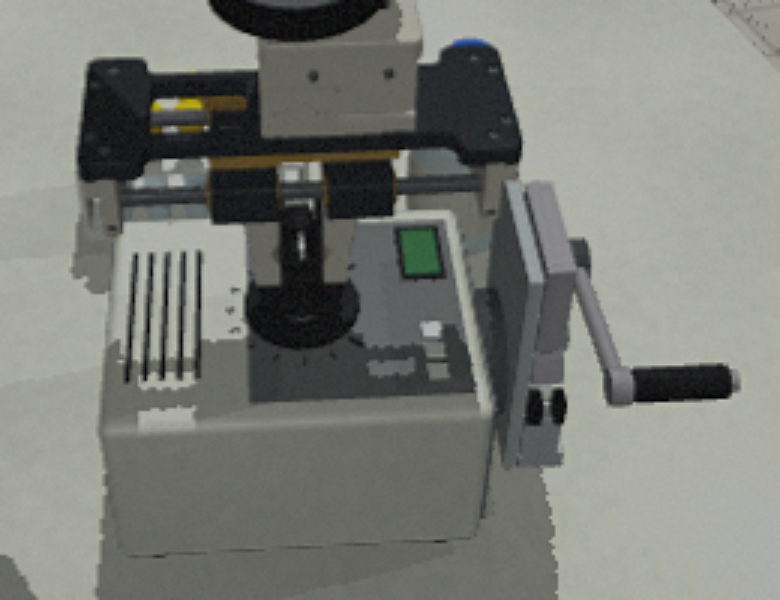

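The jaws hold the bar square (width 13.9 mm) at about (300,240) in the crop, and the lever is untouched. Next I press.

```bash
python3 - <<'E'
from h import *
k=W([-5,0,0])
for dz in (2,4,5,6,7,8,9):
    bot.line_to(k+[0,0,140-dz],25); bot.pause(.1); s=st(dz)
    if s["contact_force"][2]>24: break
E
```

```text
2 6.69 [488.6 -38.7 138.8] F [-4.8  1.7 10.4] M [1.03 1.89 0.03] w 13.7 j6 -0.572
4 7.04 [488.6 -38.8 137. ] F [-4.8  2.9 11.7] M [ 1.1   2.14 -0.03] w 13.8 j6 -0.572
5 7.39 [488.6 -38.7 136.1] F [-5.2  2.1 12.4] M [1.11 2.23 0.03] w 13.8 j6 -0.572
6 7.74 [488.6 -38.8 135.1] F [-6.   3.1 13.6] M [1.1  2.44 0.01] w 14.0 j6 -0.572
7 8.09 [488.6 -38.8 134.2] F [-6.3  2.7 14.4] M [1.17 2.48 0.  ] w 14.2 j6 -0.572
8 8.44 [488.6 -38.8 133.3] F [-6.1  3.1 14.5] M [ 1.21  2.6  -0.04] w 13.9 j6 -0.572
9 8.79 [488.6 -38.8 132.9] F [-8.7  3.4 20.5] M [1.45 3.52 0.02] w 13.6 j6 -0.572
```

```bash
python3 - <<'E'
from h import *
s=bot.read_state();k=W([-5,0,0])
q=np.array(bot.solve_ik(k+[0,0,131.2],down(YAW-np.pi/2)));q0=q[5]
for d in (10,20,30,38,42,44,46,48,50,52):
    q[5]=q0+np.radians(d); bot.move_joints(q); bot.pause(.05); s=st(d)
    if abs(s["moment"][2])>1.2: break
E
```

```text
10 9.13 [488.6 -38.8 132.9] F [-8.1  2.6 18.8] M [1.45 3.27 0.02] w 13.7 j6 -0.397
20 9.47 [488.5 -38.8 132.9] F [-8.7  3.1 18.4] M [ 1.43  3.41 -0.  ] w 13.6 j6 -0.223
30 9.82 [488.5 -38.8 132.9] F [-8.3  4.  18.9] M [1.35 3.4  0.03] w 13.5 j6 -0.048
38 10.12 [488.5 -38.8 132.9] F [-9.   3.8 19.7] M [1.37 3.49 0.  ] w 13.7 j6 0.092
42 10.43 [488.5 -38.8 132.9] F [-7.8  2.8 19. ] M [ 1.3   3.53 -0.02] w 13.5 j6 0.161
44 10.72 [488.5 -38.8 132.9] F [-9.4  2.9 19.8] M [1.29 3.48 0.  ] w 13.7 j6 0.196
46 11.03 [488.5 -38.8 132.9] F [-8.1  3.4 20.1] M [ 1.36  3.43 -0.51] w 13.6 j6 0.23
48 11.32 [488.6 -38.9 132.9] F [-9.1  2.5 20. ] M [ 1.16  3.25 -0.88] w 13.8 j6 0.265
50 11.62 [488.6 -38.9 132.8] F [-8.3  2.6 18.3] M [ 1.06  3.07 -0.97] w 14.3 j6 0.3
52 11.93 [488.7 -38.9 132.8] F [-6.5  2.2 18.4] M [ 0.92  2.91 -1.19] w 14.8 j6 0.334
```

The end stop came at about 45°, as expected. I'll ease the torque back, raise and release.

```bash
python3 - <<'E'
from h import *
k=W([-5,0,0])
q=np.array(bot.solve_ik(k+[0,0,131.2],down(YAW-np.pi/2)));q[5]+=np.radians(45.8); bot.move_joints(q); st("eased")
for z in (135,138,140): bot.line_to(k+[0,0,z],25); st(z)
bot.move_gripper(40); st("open")
bot.line_to(k+[0,0,240],150)
bot.move_ptp(W([163,-94.1,240]),down(YAW)); st()
for n in("top","side"): cv2.imwrite(f"pics/{n}1.png",bot.camera(n)[:,:,::-1])
a=cv2.imread("pics/top1.png")[160:340,290:450]; b=cv2.imread("pics/side1.png")[180:360,200:440]
cv2.imwrite("pics/k.png",np.hstack([cv2.resize(a,None,fx=2,fy=2),cv2.resize(b,None,fx=2,fy=2)]))
E
```

```text
eased 12.18 [488.6 -38.9 132.8] F [-7.   1.6 17.3] M [ 1.    3.   -0.19] w 13.6 j6 0.227
135 12.47 [488.5 -38.9 136.2] F [-5.7  1.6 11.6] M [ 0.65  2.18 -0.18] w 13.4 j6 0.227
138 12.74 [488.5 -38.9 139. ] F [-4.3  1.9  9.5] M [ 0.61  1.9  -0.24] w 14.2 j6 0.227
140 12.99 [488.4 -38.9 139.9] F [-1.5  1.   2.7] M [ 0.26  0.65 -0.16] w 13.8 j6 0.227
open 13.68 [488.6 -38.8 140. ] F [-0.6  0.2  0.6] M [ 0.04  0.   -0.02] w 40.0 j6 0.228
 15.48 [ 627.7 -171.1  239.1] F [ 0.   0.3 -0.3] M [-0.01  0.01 -0.05] w 40.0 j6 1.287
```

View pics/k.png

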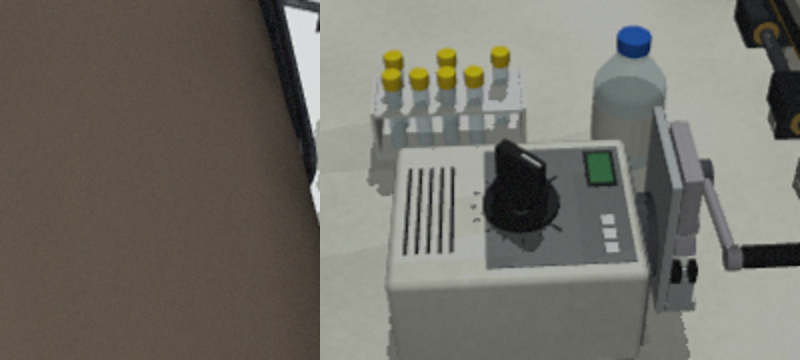

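The knob is up, with its pointer (from (522,153) to (543,165) in the side half) towards the long mark. I'll check that numerically, then take the lever.

```bash
python3 - <<'E'
from h import *
for a,z in((-45,169.5),(-22.6,169.5),(-45,162.5)):
    c,s=np.cos(np.radians(a)),np.sin(np.radians(a))
    print(a,z,((proj("side",W(np.array([[-5+d*c,d*s,z] for d in(5,20)])))-[200,180]+.5)*2+[320,0]).round(0).tolist())
g=W([163,-94.1,0])
bot.line_to(g+[0,0,165],120); 
for z in (150,142,134): 
    bot.line_to(g+[0,0,z],80); s=st(z)
    if abs(s["contact_force"][2])>4: raise SystemExit("contact")
bot.move_gripper(0,25); st("grip"); bot.pause(.2); s=st("grip")
print("pump axes F",R.from_euler('z',-YAW).apply(s["contact_force"]).round(1),"tcp",R.from_euler('z',-YAW).apply(np.array(s["tcp_pos"])-[PX,PY,0]).round(1))
cv2.imwrite("pics/l.png",cv2.resize(bot.camera("side")[160:360,240:500,::-1],None,fx=3,fy=3))
E
```

```text
-45 169.5 [[525.0, 158.0], [541.0, 167.0]]
-22.6 169.5 [[527.0, 156.0], [546.0, 161.0]]
-45 162.5 [[525.0, 165.0], [541.0, 174.0]]
150 16.69 [ 627.9 -171.4  149.6] F [-0.7  0.9  0.3] M [ 0.01 -0.03  0.04] w 39.9 j6 1.289
142 16.94 [ 627.9 -171.4  141.4] F [-0.7 -0.3  0.8] M [-0.05 -0.02 -0.  ] w 40.1 j6 1.289
134 17.19 [ 627.8 -171.4  133.3] F [-0.7  0.1  0.3] M [-0.01 -0.01  0.06] w 40.2 j6 1.289
grip 17.73 [ 628.2 -172.2  134.2] F [-1.3 -5.4 -0.1] M [-1.87  0.01 -0.03] w 15.2 j6 1.289
grip 17.93 [ 628.2 -172.2  134.2] F [ 0.3 -4.6 -0.4] M [-2.02  0.04  0.01] w 15.3 j6 1.289
pump axes F [ 1.4 -4.4 -0.4] tcp [163.2 -94.9 134.2]
```

View pics/l.png

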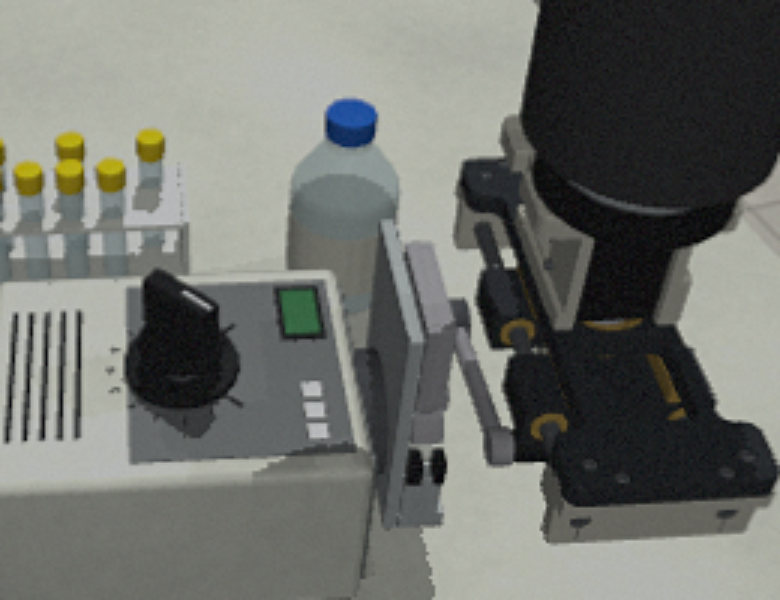

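Both fingers straddle the grip at about (620,430). Width is 15.3 mm, and the 4 N sideways force says the pivot is about 0.8 mm to −y of my fit. Now the arc.

```bash
python3 - <<'E'
from h import *
T=[]
for th in list(np.linspace(8.2,86,13)[1:])+[89]:
    t=np.radians(th)
    bot.line_to(W([163,-.8-95*np.cos(t),121+95*np.sin(t)]),60)
    s=bot.read_state();p=R.from_euler('z',-YAW).apply(np.array(s["tcp_pos"])-[PX,PY,0]);f=R.from_euler('z',-YAW).apply(s["contact_force"])
    print(round(th,1),round(s["t"],2),p.round(1),f.round(1),round(s["width"],1),"ang",np.degrees(np.arctan2(p[2]-121,-.8-p[1])).round(1))
    T.append(p)
    if np.abs(f).max()>25: break
T=np.array(T); A=np.c_[2*T[:,1:],np.ones(len(T))]; c=np.linalg.lstsq(A,(T[:,1:]**2).sum(1),rcond=None)[0]
print("centre",c[:2],"r",np.sqrt(c[2]+c[0]**2+c[1]**2))
bot.pause(.2)
for n in("top","side"): cv2.imwrite(f"pics/{n}2.png",bot.camera(n)[:,:,::-1])
cv2.imwrite("pics/e.png",cv2.resize(cv2.imread("pics/side2.png")[140:340,240:500],None,fx=3,fy=3))
E
```

```text
14.7 18.32 [163.1 -92.9 144.9] [ 2.5 -3.1 -3.7] 15.2 ang 14.6
21.2 18.64 [163.1 -89.6 155.1] [ 2.  -4.8 -1.9] 15.8 ang 21.0
27.6 18.97 [163.1 -85.2 164.8] [ 3.7 -4.  -1.4] 14.9 ang 27.5
34.1 19.29 [163.1 -79.7 174. ] [ 2.5 -4.7 -1.1] 14.8 ang 33.9
40.6 19.62 [163.2 -73.2 182.6] [ 2.6 -5.8 -1.4] 15.3 ang 40.4
47.1 19.94 [163.2 -65.8 190.3] [ 3.1 -5.3 -1. ] 15.3 ang 46.9
53.6 20.27 [163.2 -57.5 197.2] [ 3.4 -5.9 -0.5] 15.4 ang 53.3
60.1 20.59 [163.2 -48.5 203.2] [ 2.5 -4.9 -0.8] 15.1 ang 59.9
66.6 20.92 [163.3 -38.9 208.1] [ 3.7 -5.   0.4] 15.2 ang 66.4
73.0 21.24 [163.3 -28.8 211.8] [ 3.2 -3.9  1.2] 15.4 ang 72.9
79.5 21.57 [163.3 -18.3 214.4] [ 3.6 -4.5  0.4] 15.1 ang 79.4
86.0 21.89 [163.3  -7.6 215.8] [ 4.2 -4.2  0.6] 15.4 ang 85.9
89 22.14 [163.3  -2.7 216. ] [ 3.4 -4.3  1.2] 15.3 ang 88.8
centre [ -0.77783374 120.86086046] r 95.15273059576559
```

View pics/e.png

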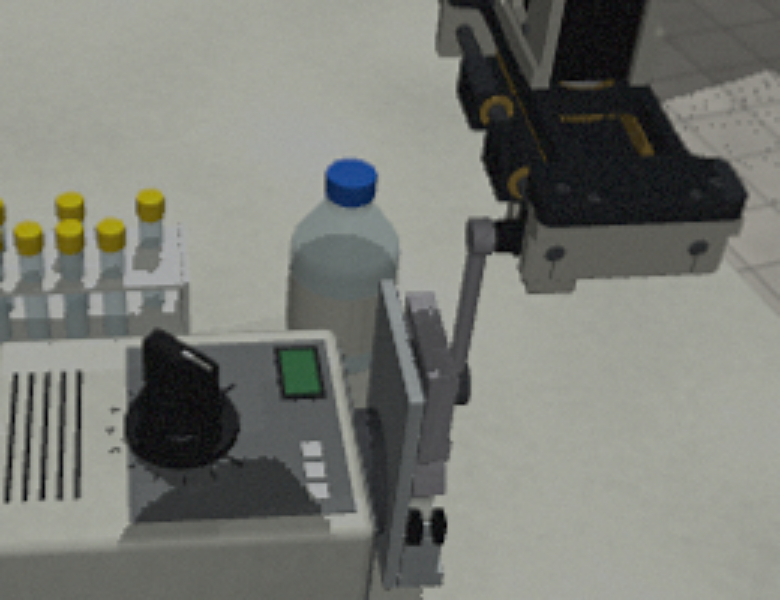

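```bash
python3 - <<'E'
from h import *
bot.line_to(W([163,-.8,216]),30); bot.pause(.3)
s=st("final");print(R.from_euler('z',-YAW).apply(np.array(s["tcp_pos"])-[PX,PY,0]).round(2))
for y in(-5,-.8,4): print(y,((proj("side",W(np.array([[130,y,235],[136,y,235]])))-[240,140]+.5)*3).round(0).tolist())
b=bot.camera("side"); cv2.imwrite("pics/f.png",np.ascontiguousarray(b[:,:,::-1]))
E
```

```text
final 22.99 [651.4 -81.6 216. ] F [ 3.2 -5.4  1.5] M [-2.   -1.03 -0.04] w 15.5 j6 1.15
[163.35  -1.33 216.01]
-5 [[473.0, 242.0], [486.0, 241.0]]
-0.8 [[471.0, 236.0], [484.0, 236.0]]
4 [[469.0, 230.0], [481.0, 229.0]]
```

View pics/f.png

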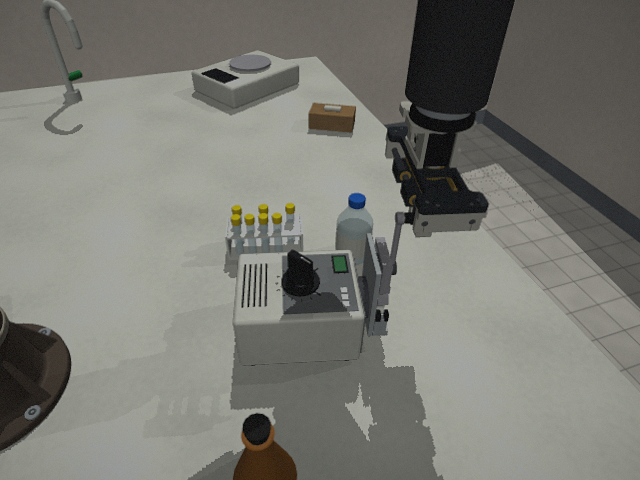

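The final picture shows the knob at (300,267), up with its pointer at the zero mark. The lever stands upright with its end at (401,217), and the flask, bottle and rack are where they were. I'm handing in with the grip held.

```bash
python3 -c "
from h import *
bot.close_job()"
```

```text
the job is handed in; nothing more can be done
```

The speed knob is back at zero and sprung up, and the lever was standing straight up, still held, when I handed the job in at about 23 s of the 51 s.

- **Knob:** I pressed it about 7 mm to the bottom and turned it anticlockwise until it met the stop at about 45°. I eased the torque and let it rise while still gripped, then released it. The side picture puts the pointer within a few pixels of where it should be at zero, with the knob up.
- **Lever:** I then swung it up by its hand grip. The circle fitted to the swing gave a radius of 95.15 mm against the stated 95 mm. By that fit the lever stands at about 89.7°, just short of upright and not past it, and the side picture agrees to within a few mm. The gripper still holds it (width 15.5 mm, about 6 N at the wrist).
- **Bystanders:** the flask, bottle and rack look unmoved in the last side picture.

The arm blocked the top view after the knob turn, so the final checks rest on the side camera and the robot's own readings. The largest wrist force I saw was about 23 N. I did not measure the bed's lift directly.

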